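# Find the steel axle peg by weight and offer it to the axle

### The arm

A 6-joint arm with a two-finger parallel gripper is mounted at the origin on the work surface. World frame = base frame: x ahead of the robot, y to its left, z up, the work surface at z = 0. Lengths are in m, angles in rad, forces in N, time in s.
With the tool pointing down it reaches from about 0.25 to 0.775 m from the base axis. Payload 4 kg.
Tool frame: the origin (TCP) lies on the centre line of the jaws, within the pads' length; the fingertips stand 17 mm ahead of it and the grasp point (between the pads) lies 2 mm behind it; z points along the fingers, y is the line along which they close (so a half turn about z gives the same grasp; the last joint's range is limited). The gripper opens to 94 mm and grips with 3 to 60 N. Pads are 16 mm wide; open, the fingers measure 119 mm over their backs; the gripper's body (75 mm by 177 mm) begins 78 mm behind the grasp point.
Start: joints at [1.138, 0.087, 1.371, -0, 1.684, -0.103], TCP at [0.178, 0.52, 0.223] pointing down, gripper open.
Joint ranges: [-3.1, 3.1], [-0.76, 2.03], [0.27, 2.55], [-1.08, 4.22], [0.17, 2.65], [-2.57, 2.57]. Speed limits (rad/s): [2.79, 2.79, 3.14, 3.14, 3.14, 3.14].

### API

Orientations are given as [roll, pitch, yaw] about the fixed x, y, z axes, in that order (R = Rz(yaw) Ry(pitch) Rx(roll)).
In Python, from bench import robot gives the robot as it stands.
- The arm moves only by the tool servo_tool, never from a script. Its argument "plan" is a list of rows, each a list of 7 numbers: the shift along the tool's x, y, z normalised to -1 to 1, where 1 is 0.1 m, then the turn, a rotation vector about the tool's x, y, z normalised to -1 to 1, where 1 is pi/2 rad, then the finger opening in mm, from 0 to 94. In form: [[x, y, z, ax, ay, az, gripper], ...]. A call has 1 to 12 rows; each row is the pose to reach, as a shift and turn from the pose commanded when the call began, along the tool's axes at that moment; what a row does not reach only later rows make up. A row lasts 1/12 s, in which the tool goes at most 41.7 mm and 7.16 degrees, less where a joint would pass 70% of its speed; a pose out of reach is approached as far as the arm can. A call with a number of a shift or a turn outside -1 to 1 is refused whole. A call with a gripper value outside its range is refused whole. The fingers move at their own pace and stop on an object; the grip force is fixed at half the most. Time passes only in rows, so rows that repeat a pose let the fingers close. It gives the time, the measured TCP pose, the force, the opening and the grip force at its end, in the units of the state.
- robot.get_obs(): the state, without advancing time (a new reading comes with each control period).
- robot.snapshot(name): name is "scene" or "side" or "wrist"; returns the picture (384x512x3 uint8, red, green, blue); there is no depth.
- robot.camera_params(name): a dict with "camera_matrix" (3x3 intrinsics, pixels), "distortion" ([k1, k2, p1, p2, k3] as OpenCV has them; the pictures are not rectified), "rvec" (rotation vector, rad) and "tvec" (3), from world to camera coordinates, as OpenCV has them; the wrist camera has in their place "tool_from_camera" (4x4, takes a point from camera to tool coordinates, whose origin is the TCP and whose axes are the flange's). Camera axes: x right, y down, z forward; pixel columns grow to the right and rows downward; lengths in m; the calibration is good to about 2 mm. A picture is of the moment at which its call begins: read the wrist's pose just before it. camera_params takes no time and is no camera call.
- robot.close_job(): hands the job in; it is judged then, once.
Trained networks look in the newest picture that a camera, given by its name, has taken for a name from the list of things; names that differ only in an ending like _2 or _b are one class to them, and where a whole thing is asked for, a point or a joint stands for the part that bears it (a point fixed in the world has none). Each returns a list of dicts, best first, with "conf" (0 to 1); they miss things now and then, are a little off and sometimes report something else, mostly with a low value. They report only what shows in the picture. A call takes as long as a camera call. They do not tell look-alikes from the thing itself.
- robot.find_in(thing, camera): "extent" ([centre column, centre row, width, height] in pixels, round what is visible of it).
The state is a dict: "time": time; "joint_positions": joint angles; "qvel": joint speeds; "joint_torque": joint torques, N m; "tool_pos": TCP position; "ee_rot": TCP orientation; "wrist_force": force on the tool from outside, world axes, zero at the start; "wrist_torque": the same for the moment, N m; "width": finger opening in m; "finger_force": force on a finger pad.
Only numpy, scipy, OpenCV 4.12 (cv2) and the standard library are available. Lean on these libraries where they do the work, as an engineer would, in place of code of your own. Each camera call takes 0.05 s, during which the arm holds its last target. There are 200 camera calls.

### The job

One of the two look-alike axle pegs has a steel sleeve inside, the other a lighter alloy one: lift first the peg on the robot's left, then the one on its right, each about a hand's breadth straight up from its mat and hold it still for a second to feel its weight, always standing the one back upright on its own mat before you touch the other, and neither dropped nor tipped over. Then hold the heavier one upright over the wheel's axle, in line with it and about 2 cm clear of its end, while the lighter one stands on its own mat, and finish while still holding it there. Leave everything else on the bench where it is.

Things in the scene. Friction and masses are not known exactly. Their poses are not given: they have to be found in the camera images.
- peg_a_center (a point): One of two look-alike axle pegs: plain metal tube on end, 38 mm across, 95 mm tall, thin dark grooves (three near the top), an inner sleeve sunk in the open top. With alloy sleeve it weighs 0.20 to 0.25 kg, with steel 0.33 to 0.41; no look or name tells which. Starts upright near the middle of its own mat. This point: on its axis half-way up, 47.5 mm above its lower end; z is up its axis.
- peg_b_center (a point): One of two look-alike axle pegs: plain metal tube on end, 38 mm across, 95 mm tall, thin dark grooves (three near the top), an inner sleeve sunk in the open top. With alloy sleeve it weighs 0.20 to 0.25 kg, with steel 0.33 to 0.41; no look or name tells which. Starts upright near the middle of its own mat. This point: on its axis half-way up, 47.5 mm above its lower end; z is up its axis.
- mat_a_top (a point): Square black rubber mat, 110 x 110 mm, 4 mm thick, fixed to the bench, the home place of peg_a. This point is the middle of its upper face; its axes are the world's.
- mat_b_top (a point): Square black rubber mat, 110 x 110 mm, 4 mm thick, fixed to the bench, the home place of peg_b. This point is the middle of its upper face; its axes are the world's.
- peg_a: The peg of point peg_a_center, origin at the centre of its lower end.
- peg_b: The peg of point peg_b_center, origin at the centre of its lower end.
- mat_a: The mat of point mat_a_top, origin at the centre of its underside.
- mat_b: The mat of point mat_b_top, origin at the centre of its underside.
- axle_tip (a point): Upper end of the axle, a steel rod 10 mm across that stands upright in the middle of the wheel, 85 mm above the bench; its last 22 mm stand free above a 28 mm hub collar.
- wheel: Small black-tyred scooter wheel, 122 mm across, lying flat on a 140 x 140 x 25 mm wooden block, all fixed to the bench; tyre top 55 mm above the bench. Origin under the middle of the block; the axle stands on this axis.
- wrench: Bystander, not to be disturbed: loose 150 mm open wrench, origin under its centre.
- screwdriver: Bystander, not to be disturbed: loose 180 mm screwdriver, origin under its centre.
- grease: Bystander, not to be disturbed: loose low jar 56 mm across, 55 mm high, origin under its centre.
- tape: Bystander, not to be disturbed: loose yellow tape measure about 70 x 38 x 62 mm, origin under its centre.
- bearing: Bystander, not to be disturbed: loose small ball bearing 22 mm across, 7 mm high, origin under its centre.
- mug: Bystander, not to be disturbed: loose white mug 80 mm across, 90 mm high, origin under its centre.
- lube: Bystander, not to be disturbed: loose white squeeze bottle 44 mm across, 130 mm high, origin under its centre.
Mind the look-alikes: they are no part of the job. Leave any orange look-alike of the mat_a alone.

How it is judged:
By the outcome, as a careful person would: the job done as asked, in the order asked, and still so for the second after the job is handed in, while the arm keeps its last pose, push and grip.
It also fails if it takes over 64 s, if anything falls off the work surface, if the arm or the gripper's body presses on something with over 40 N, if the wrist force passes 120 N, or if a joint passes its speed limit or range.

## Working session

There is one attempt and no reset: what is moved stays moved. The work goes in short steps, Python scripts to look and compute and a tool call to move; the robot and the scene stay as the last step left them, time stands still between calls to the robot, and variables do not carry over. Pictures are saved under pics/ and viewed, at most 10 in all, crops included, and the job is handed in when it is done.

Besides the shell and the picture viewer there is one more tool, called after ">>>" by a JSON object that holds its "method" and its "body", one argument or row to a line. servo_tool: Moves the arm, as the interface text tells. Scaled input: -1 to 1 covers 0.1 m each way for a shift and pi/2 rad each way for a turn. Its arguments: {"type":"object","properties":{"plan":{"type":"array","items":{"type":"array","items":{"type":"number"}}}},"required":["plan"]}

```bash
mkdir -p pics; cat > h.py <<'E'
import numpy as np, cv2
from bench import robot
def params(c):
    p=robot.camera_params(c); K=np.array(p["camera_matrix"]);d=np.array(p["distortion"])
    if "rvec" in p: R=cv2.Rodrigues(np.array(p["rvec"]))[0];t=np.array(p["tvec"]).ravel()
    else:
        from scipy.spatial.transform import Rotation as Ro
        o=robot.get_obs(); T=np.eye(4);T[:3,:3]=Ro.from_euler("xyz",o["ee_rot"]).as_matrix();T[:3,3]=o["tool_pos"]
        M=np.linalg.inv(T@np.array(p["tool_from_camera"]));R=M[:3,:3];t=M[:3,3]
    return K,d,R,t
def ray(P,uv):
    K,d,R,t=P; n=cv2.undistortPoints(np.array([[uv]],float),K,d).ravel()
    v=R.T@np.r_[n,1]; return -R.T@t, v/np.linalg.norm(v)
def atz(P,uv,z):
    o,v=ray(P,uv); return o+v*(z-o[2])/v[2]
def tri(*pu):
    A=np.zeros((3,3));b=np.zeros(3);L=[ray(*q) for q in pu]
    for o,v in L: M=np.eye(3)-np.outer(v,v);A+=M;b+=M@o
    x=np.linalg.solve(A,b); return x,max(np.linalg.norm((np.eye(3)-np.outer(v,v))@(x-o)) for o,v in L)
def proj(P,X):
    return cv2.projectPoints(np.array(X,float).reshape(-1,3),cv2.Rodrigues(P[2])[0],P[3],P[0],P[1])[0].reshape(-1,2)
def save(img,n): cv2.imwrite("pics/"+n,img[:,:,::-1])
E
python3 - <<'E'
from h import *
np.set_printoptions(precision=3,suppress=True)
a=robot.snapshot("scene");b=robot.snapshot("side")
save(a,"scene.png");save(b,"side.png")
for c in ("scene","side"):
    P=params(c);print(c,"pos",-P[2].T@P[3])
    for n in ("peg_a","mat_a","axle_tip","wheel"):
        print(n,[(np.round(r["extent"],1).tolist(),round(r["conf"],2)) for r in robot.find_in(n,c)][:5])
o=robot.get_obs();print({k:np.round(v,3) for k,v in o.items()})
E
```

```text
scene pos [1.167 0.367 1.225]
peg_a [([249.9, 216.8, 13.0, 29.0], 0.53), ([185.1, 167.8, 61.5, 54.0], 0.47)]
mat_a [([324.1, 249.3, 50.0, 46.7], 0.96), ([247.4, 224.4, 52.7, 45.1], 0.63), ([358.0, 201.9, 43.3, 39.2], 0.57), ([368.9, 245.8, 7.7, 3.2], 0.31)]
axle_tip [([185.4, 165.4, 63.6, 55.9], 0.94)]
wheel [([184.5, 167.2, 62.2, 54.1], 0.8)]
side pos [-0.012 -0.813  0.625]
peg_a [([267.1, 189.0, 14.1, 32.8], 0.73), ([216.1, 162.6, 14.9, 30.1], 0.57), ([250.2, 248.2, 54.1, 24.9], 0.51), ([307.8, 262.4, 78.7, 56.5], 0.43)]
mat_a [([216.1, 176.4, 38.5, 18.5], 0.68), ([265.5, 204.4, 58.2, 27.2], 0.57), ([155.9, 191.8, 42.8, 22.5], 0.56), ([217.7, 162.7, 11.2, 30.5], 0.26)]
axle_tip [([216.8, 175.9, 41.7, 18.1], 0.74)]
wheel [([307.3, 262.5, 79.8, 57.6], 0.95), ([267.2, 205.8, 46.1, 17.7], 0.34)]
{'time': np.float64(0.5), 'joint_positions': array([ 1.138,  0.087,  1.371,  0.   ,  1.684, -0.103]), 'qvel': array([ 0.002, -0.001, -0.   ,  0.002,  0.   , -0.001]), 'joint_torque': array([ -0.001, -33.963, -30.226,   0.072,   0.024,  -0.   ]), 'tool_pos': array([0.178, 0.52 , 0.222]), 'ee_rot': array([ 3.142, -0.   ,  2.812]), 'wrist_force': array([-0.851, -0.213,  0.194]), 'wrist_torque': array([-0.026,  0.066, -0.04 ]), 'finger_force': np.float64(0.0), 'width': np.float64(0.094)}
```

View pics/scene.png

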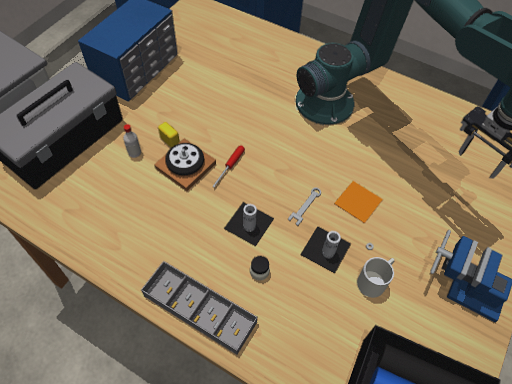

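View pics/side.png

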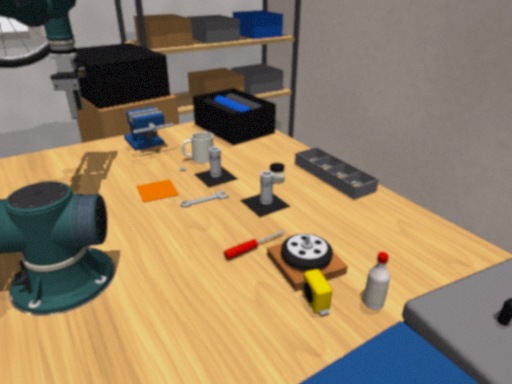

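The scene view shows peg candidates at (250,218) and (331,245), each on a black mat. The orange mat at (358,202) is the look-alike, so I'll leave it alone. The wheel is at (185,160). In the side view the pegs are at (267,189) and (216,162), and the wheel is at (307,250). Next I'll triangulate them and confirm in one enlarged crop.

```bash
python3 - <<'E'
from h import *
np.set_printoptions(precision=4,suppress=True)
a=cv2.imread("pics/scene.png");b=cv2.imread("pics/side.png")
S=params("scene");D=params("side")
for n,u,v in (("right peg",(249.9,216.8),(267.1,189)),("left peg",(331.5,245),(216.1,162.6)),
  ("left mat",(324.1+1.5,249.3),(216.1,176.4)),("right mat",(248.5,224),(265.5,204.4)),("axle",(184.5,147),(307,236))):
    print(n,*tri((S,u),(D,v)), atz(S,u,.0515),atz(D,v,.0515))
def crop(im,c,r,s): 
    x,y=c; return cv2.resize(im[y-r[1]:y+r[1],x-r[0]:x+r[0]],None,fx=s,fy=s,interpolation=cv2.INTER_CUBIC)
A=np.vstack([np.hstack([crop(a,(331,245),(33,25),6),crop(a,(250,219),(33,25),6)]),np.hstack([crop(b,(216,165),(33,25),6),crop(b,(267,192),(33,25),6)])])
A2=np.hstack([crop(a,(185,160),(33,25),6),crop(b,(307,250),(33,25),6)])
cv2.imwrite("pics/crop1.png",cv2.resize(np.vstack([A,A2]),(528,600)))
print(np.vstack([A,A2]).shape)
E
```

```text
right peg [0.5736 0.0299 0.0495] 0.004283918702987003 [0.5711 0.033  0.0515] [0.5739 0.023  0.0515]
left peg [0.5314 0.271  0.0492] 0.004127486326834784 [0.5288 0.2734 0.0515] [0.531  0.2617 0.0515]
left mat [0.5256 0.2599 0.0027] 0.001968355953381884 [0.5495 0.2653 0.0515] [0.4843 0.1737 0.0515]
right mat [ 0.5692  0.0261 -0.0014] 0.0019444599276758471 [0.5935 0.0419 0.0515] [ 0.5213 -0.0463  0.0515]
axle [ 0.487  -0.258   0.0889] 0.0037581534654070044 [ 0.4617 -0.276   0.0515] [ 0.5245 -0.2223  0.0515]
(900, 792, 3)
```

View pics/crop1.png

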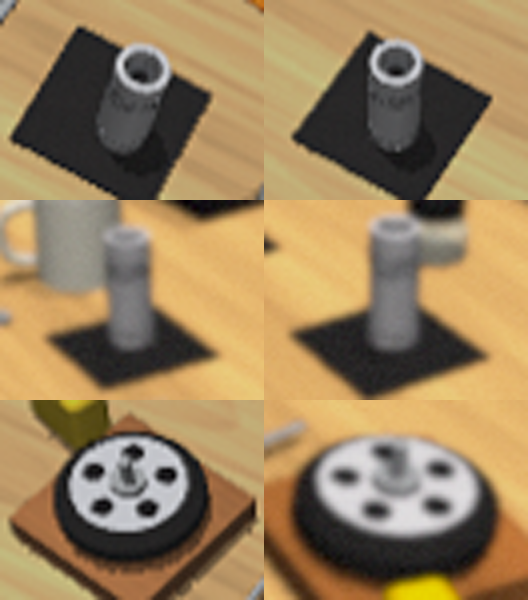

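The crops show both pegs standing on black mats. The rim centres are about (333.8,237) and (250.3,210) in the scene view, and (214.8,149) and (266.8,173.8) in the side view. The axle end is at about (183.5,150) scene and (307.5,235) side. The peg at scene (334,237) has the larger y, so it is the robot's left peg.

```bash
python3 - <<'E'
from h import *
np.set_printoptions(precision=4,suppress=True)
S=params("scene");D=params("side")
for n,u,v in (("L rim",(333.75,237),(214.75,149)),("R rim",(250.25,210),(266.75,173.75)),("axle tip",(183.5,150),(307.5,235)),("mug base",(377,287),(202,158)),("grease",(260,267),(277,173)),("bearing",(369,246),(183,169))):
    print(n,*tri((S,u),(D,v)))
print(robot.camera_params("wrist")["tool_from_camera"])
from scipy.spatial.transform import Rotation as Ro
o=robot.get_obs();R=Ro.from_euler("xyz",o["ee_rot"]).as_matrix();print(R)
print("shift to hover L", R.T@(np.array([.47,.27,.26])-o["tool_pos"])/.1)
E
```

```text
L rim [0.531  0.2708 0.0981] 0.0019621032742719903
R rim [0.5766 0.0342 0.097 ] 0.00210369353350836
axle tip [ 0.4948 -0.2541  0.0858] 0.0016288127239125975
mug base [ 0.5546  0.4321 -0.0027] 0.00454288173575954
grease [0.684  0.1309 0.0287] 0.00315882386395989
bearing [0.4515 0.3637 0.0063] 0.0017111565039874509
[[-0.001  -0.9626 -0.2708  0.0787]
 [ 1.     -0.0012  0.0008 -0.001 ]
 [-0.0011 -0.2708  0.9626 -0.1625]
 [ 0.      0.      0.      1.    ]]
[[-0.9461  0.3239  0.    ]
 [ 0.3239  0.9461  0.    ]
 [ 0.      0.     -1.    ]]
shift to hover L [-3.5723 -1.4235 -0.3753]
```

>>> {"method": "servo_tool", "body": {
  "plan": [
    [-0.3, -0.12, 0, 0, 0, -0.07, 94],
    [-0.65, -0.26, 0, 0, 0, -0.14, 94],
    [-1, -0.4, 0, 0, 0, -0.21, 94],
    [-1, -0.4, 0, 0, 0, -0.21, 94],
    [-1, -0.4, 0, 0, 0, -0.21, 94]
  ]
}}

```text
time: 0.92
tool_pos: [0.261, 0.4493, 0.2227]
ee_rot: [3.141, -0.0, 3.137]
wrist_force: [-0.8, 1.1, 0.4]
width: 0.0941
finger_force: 0.0
```

>>> {"method": "servo_tool", "body": {
  "plan": [
    [-0.3, -0.3, 0, 0, 0, 0, 94],
    [-0.65, -0.6, 0, 0, 0, 0, 94],
    [-1, -0.9, 0, 0, 0, 0, 94],
    [-1, -0.9, 0, 0, 0, 0, 94],
    [-1, -0.9, 0, 0, 0, 0, 94]
  ]
}}

```text
time: 1.33
tool_pos: [0.3609, 0.3595, 0.2224]
ee_rot: [3.141, -0.0, 3.138]
wrist_force: [-0.4, 0.3, -0.1]
width: 0.0939
finger_force: 0.0
```

>>> {"method": "servo_tool", "body": {
  "plan": [
    [-0.3, -0.3, 0, 0, 0, 0, 94],
    [-0.65, -0.6, 0, 0, 0, 0, 94],
    [-1, -0.9, 0, 0, 0, 0, 94],
    [-1, -0.9, 0, 0, 0, 0, 94],
    [-1, -0.9, 0, 0, 0, 0, 94],
    [-1, -0.9, 0, 0, 0, 0, 94]
  ]
}}

```text
time: 1.83
tool_pos: [0.4588, 0.2718, 0.2223]
ee_rot: [3.14, -0.001, -3.141]
wrist_force: [-0.5, -0.1, -1.4]
width: 0.094
finger_force: 0.0
```

```bash
python3 - <<'E'
from h import *
np.set_printoptions(precision=4,suppress=True)
P=params("wrist");w=robot.snapshot("wrist");save(w,"w1.png")
print([(np.round(r["extent"],1).tolist(),round(r["conf"],2)) for r in robot.find_in("peg_a","wrist")][:4])
print("expected rim px",proj(P,[[.531,.2708,.099]]),"base",proj(P,[[.531,.2708,.004]]))
o=robot.get_obs();print(o["tool_pos"],o["time"])
np.savez("P1.npz",*P)
E
```

```text
[([72.0, 251.0, 57.2, 29.3], 0.73), ([254.8, 234.0, 35.5, 60.8], 0.72)]
expected rim px [[254.9842 253.0539]] base [[254.8842 219.2184]]
[0.4583 0.2721 0.2226] 1.9333
```

View pics/w1.png

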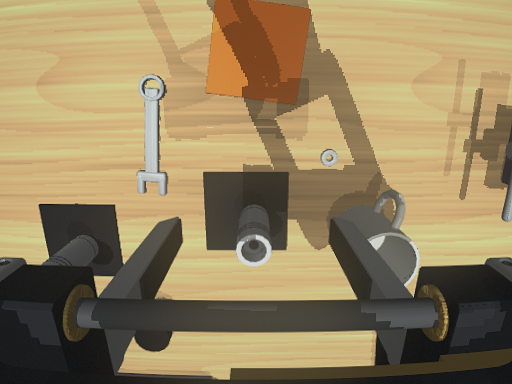

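The wrist view shows the left peg's rim at about (254,249.5), its mat corners at (203,172), (288,172), (288,249) and (206,250), and clear space for both fingers. The mug is at (390,260), to the side of the peg.

```bash
python3 - <<'E'
from h import *
np.set_printoptions(precision=4,suppress=True)
z=np.load("P1.npz");P=tuple(z[k] for k in z.files);S=params("scene");D=params("side")
print("rim",atz(P,(254,249.5),.099),tri((S,(333.75,237)),(D,(214.75,149)),(P,(254,249.5))),tri((S,(333.75,237)),(P,(254,249.5))))
print("mat",np.mean([atz(P,c,.004) for c in [(203,172),(288,172),(288,249),(206,250)]],0))
E
```

```text
rim [0.5269 0.2698 0.099 ] (array([0.5297, 0.2703, 0.0972]), np.float64(0.002671456808103538)) (array([0.5282, 0.2707, 0.0964]), np.float64(0.0009567799061643882))
mat [0.5212 0.2593 0.004 ]
```

>>> {"method": "servo_tool", "body": {
  "plan": [
    [-0.2, 0, 0.1, 0, 0, 0, 94],
    [-0.45, 0, 0.3, 0, 0, 0, 94],
    [-0.68, 0, 0.5, 0, 0, 0, 94],
    [-0.68, 0, 0.6, 0, 0, 0, 94],
    [-0.68, 0, 0.6, 0, 0, 0, 94],
    [-0.68, 0, 0.6, 0, 0, 0, 94],
    [-0.68, 0, 0.6, 0, 0, 0, 94],
    [-0.68, 0, 0.6, 0, 0, 0, 94]
  ]
}}

```text
time: 2.6
tool_pos: [0.5275, 0.2712, 0.1647]
ee_rot: [3.14, 0.003, -3.14]
wrist_force: [-0.3, 1.0, -0.0]
width: 0.0939
finger_force: 0.0
```

```bash
python3 - <<'E'
from h import *
np.set_printoptions(precision=4,suppress=True)
o=robot.get_obs();P=params("wrist");w=robot.snapshot("wrist");save(w,"w2.png");np.savez("P2.npz",*P)
print(o["tool_pos"],o["ee_rot"],o["time"],"expect",proj(P,[[.528,.270,.099],[.547,.27,.099],[.528,.289,.099],[.509,.27,.099],[.528,.251,.099]]))
E
```

```text
[0.5275 0.2712 0.1647] [ 3.1401  0.003  -3.1402] 2.6 expect [[254.8327 205.5688]
 [254.8339 227.8154]
 [278.9103 205.5472]
 [254.832  182.2885]
 [230.7466 205.5711]]
```

View pics/w2.png

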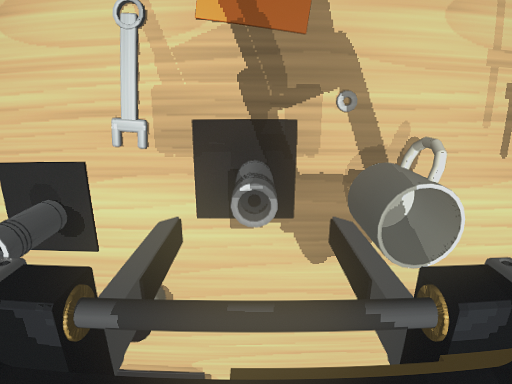

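In this view the left peg's rim is centred at about (254,205), against a predicted (254.8,205.6). It's well aligned, so I'll descend and grasp.

>>> {"method": "servo_tool", "body": {
  "plan": [
    [0, 0, 0.2, 0, 0, 0, 94],
    [0, -0.01, 0.4, 0, 0, 0, 94],
    [0, -0.01, 0.6, 0, 0, 0, 94],
    [0, -0.01, 0.8, 0, 0, 0, 94],
    [0, -0.01, 0.9, 0, 0, 0, 94],
    [0, -0.01, 1, 0, 0, 0, 94],
    [0, -0.01, 1, 0, 0, 0, 94],
    [0, -0.01, 1, 0, 0, 0, 94]
  ]
}}

```text
time: 3.32
tool_pos: [0.528, 0.2693, 0.0631]
ee_rot: [3.141, 0.001, -3.142]
wrist_force: [-1.4, -0.4, -0.2]
width: 0.0942
finger_force: 0.0
```

>>> {"method": "servo_tool", "body": {
  "plan": [
    [0, 0, 0, 0, 0, 0, 70],
    [0, 0, 0, 0, 0, 0, 55],
    [0, 0, 0, 0, 0, 0, 45],
    [0, 0, 0, 0, 0, 0, 40],
    [0, 0, 0, 0, 0, 0, 36],
    [0, 0, 0, 0, 0, 0, 30],
    [0, 0, 0, 0, 0, 0, 25],
    [0, 0, 0, 0, 0, 0, 25],
    [0, 0, 0, 0, 0, 0, 25],
    [0, 0, 0, 0, 0, 0, 25]
  ]
}}

```text
time: 4.15
tool_pos: [0.5278, 0.2693, 0.0625]
ee_rot: [3.141, 0.0, -3.141]
wrist_force: [-0.7, 1.0, -0.0]
width: 0.0377
finger_force: 30.0
```

>>> {"method": "servo_tool", "body": {
  "plan": [
    [0, 0, -0.05, 0, 0, 0, 25],
    [0, 0, -0.13, 0, 0, 0, 25],
    [0, 0, -0.23, 0, 0, 0, 25],
    [0, 0, -0.35, 0, 0, 0, 25],
    [0, 0, -0.47, 0, 0, 0, 25],
    [0, 0, -0.59, 0, 0, 0, 25],
    [0, 0, -0.7, 0, 0, 0, 25],
    [0, 0, -0.8, 0, 0, 0, 25],
    [0, 0, -0.87, 0, 0, 0, 25],
    [0, 0, -0.9, 0, 0, 0, 25],
    [0, 0, -0.9, 0, 0, 0, 25],
    [0, 0, -0.9, 0, 0, 0, 25]
  ]
}}

```text
time: 5.15
tool_pos: [0.5276, 0.2691, 0.1521]
ee_rot: [-3.141, -0.001, -3.142]
wrist_force: [0.5, 0.3, -2.4]
width: 0.0378
finger_force: 30.0
```

```bash
cat > weigh.py <<'E'
from h import *
np.set_printoptions(precision=3,suppress=True)
F=[];Q=[];
for i in range(26):
    w=robot.snapshot("wrist");o=robot.get_obs();F.append(o["wrist_force"]);Q.append(o["joint_torque"])
F=np.array(F);print("F",F.mean(0),"se",F.std(0)/5,"tau",np.mean(Q,0),o["tool_pos"],o["ee_rot"],o["width"],o["time"])
E
python3 weigh.py
```

```text
F [-0.043  0.051 -2.079] se [0.108 0.078 0.088] tau [  0.001 -39.662 -30.738   0.013   0.076  -0.   ] [0.528 0.269 0.153] [ 3.142  0.    -3.142] 0.037594380264629176 6.45
```

The left peg weighs about 0.21 kg, so it should be the alloy one. I'll set it back exactly where it stood.

>>> {"method": "servo_tool", "body": {
  "plan": [
    [0, 0, 0.08, 0, 0, 0, 25],
    [0, 0, 0.2, 0, 0, 0, 25],
    [0, 0, 0.34, 0, 0, 0, 25],
    [0, 0, 0.48, 0, 0, 0, 25],
    [0, 0, 0.6, 0, 0, 0, 25],
    [0, 0, 0.7, 0, 0, 0, 25],
    [0, 0, 0.78, 0, 0, 0, 25],
    [0, 0, 0.83, 0, 0, 0, 25],
    [0, 0, 0.86, 0, 0, 0, 25],
    [0, 0, 0.88, 0, 0, 0, 25],
    [0, 0, 0.895, 0, 0, 0, 25],
    [0, 0, 0.9, 0, 0, 0, 25]
  ]
}}

```text
time: 7.45
tool_pos: [0.5282, 0.2693, 0.0629]
ee_rot: [3.141, 0.001, -3.142]
wrist_force: [0.9, 0.2, -1.8]
width: 0.0382
finger_force: 30.0
```

>>> {"method": "servo_tool", "body": {
  "plan": [
    [0, 0, 0, 0, 0, 0, 25],
    [0, 0, 0, 0, 0, 0, 25],
    [0, 0, 0, 0, 0, 0, 25]
  ]
}}

```text
time: 7.7
tool_pos: [0.5281, 0.2693, 0.063]
ee_rot: [3.141, 0.001, -3.142]
wrist_force: [-1.1, 0.3, -1.5]
width: 0.0378
finger_force: 30.0
```

>>> {"method": "servo_tool", "body": {
  "plan": [
    [0, 0, 0.003, 0, 0, 0, 25],
    [0, 0, 0.006, 0, 0, 0, 25],
    [0, 0, 0.01, 0, 0, 0, 25],
    [0, 0, 0.01, 0, 0, 0, 25]
  ]
}}

```text
time: 8.03
tool_pos: [0.5281, 0.2693, 0.0624]
ee_rot: [3.141, 0.001, -3.141]
wrist_force: [-1.0, 0.2, 2.9]
width: 0.0379
finger_force: 30.0
```

Contact is firm and gentle (+2.9 N), so I'll release slowly and then rise.

>>> {"method": "servo_tool", "body": {
  "plan": [
    [0, 0, 0, 0, 0, 0, 38],
    [0, 0, 0, 0, 0, 0, 42],
    [0, 0, 0, 0, 0, 0, 48],
    [0, 0, 0, 0, 0, 0, 60],
    [0, 0, 0, 0, 0, 0, 75],
    [0, 0, 0, 0, 0, 0, 94],
    [0, 0, 0, 0, 0, 0, 94],
    [0, 0, 0, 0, 0, 0, 94]
  ]
}}

```text
time: 8.7
tool_pos: [0.5278, 0.2692, 0.0614]
ee_rot: [3.142, -0.0, -3.142]
wrist_force: [-0.0, -0.2, -0.2]
width: 0.0779
finger_force: 0.0
```

>>> {"method": "servo_tool", "body": {
  "plan": [
    [0, 0, -0.1, 0, 0, 0, 94],
    [0, 0, -0.3, 0, 0, 0, 94],
    [0, 0, -0.5, 0, 0, 0, 94],
    [0, 0, -0.75, 0, 0, 0, 94],
    [0, 0, -1, 0, 0, 0, 94],
    [0, 0, -1, 0, 0, 0, 94],
    [0, 0, -1, 0, 0, 0, 94]
  ]
}}

```text
time: 9.28
tool_pos: [0.529, 0.2697, 0.1643]
ee_rot: [3.14, 0.005, -3.142]
wrist_force: [-0.2, 1.0, -0.3]
width: 0.0938
finger_force: 0.0
```

>>> {"method": "servo_tool", "body": {
  "plan": [
    [0, -0.3, -0.1, 0, 0, 0, 94],
    [0.05, -0.65, -0.2, 0, 0, 0, 94],
    [0.05, -1, -0.3, 0, 0, 0, 94],
    [0.05, -1, -0.3, 0, 0, 0, 94],
    [0.05, -1, -0.3, 0, 0, 0, 94]
  ]
}}

```text
time: 9.7
tool_pos: [0.5226, 0.1677, 0.1907]
ee_rot: [3.141, -0.001, 3.139]
wrist_force: [0.3, 0.2, -0.7]
width: 0.0943
finger_force: 0.0
```

>>> {"method": "servo_tool", "body": {
  "plan": [
    [0, -0.3, 0, 0, 0, 0, 94],
    [0, -0.65, 0, 0, 0, 0, 94],
    [0, -1, 0, 0, 0, 0, 94],
    [0, -1, 0, 0, 0, 0, 94],
    [0, -1, 0, 0, 0, 0, 94]
  ]
}}

```text
time: 10.12
tool_pos: [0.5223, 0.069, 0.1898]
ee_rot: [3.141, -0.003, 3.14]
wrist_force: [-0.5, -0.4, -0.7]
width: 0.0943
finger_force: 0.0
```

>>> {"method": "servo_tool", "body": {
  "plan": [
    [0, -0.2, 0, 0, 0, 0, 94],
    [0, -0.35, 0.1, 0, 0, 0, 94],
    [0, -0.35, 0.3, 0, 0, 0, 94],
    [0, -0.35, 0.3, 0, 0, 0, 94],
    [0, -0.35, 0.3, 0, 0, 0, 94],
    [0, -0.35, 0.3, 0, 0, 0, 94]
  ]
}}

```text
time: 10.62
tool_pos: [0.5229, 0.0357, 0.1615]
ee_rot: [3.141, -0.0, -3.139]
wrist_force: [0.1, -0.8, 0.2]
width: 0.094
finger_force: 0.0
```

```bash
python3 - <<'E'
from h import *
np.set_printoptions(precision=4,suppress=True)
o=robot.get_obs();P=params("wrist");w=robot.snapshot("wrist");save(w,"w3.png");np.savez("P3.npz",*P)
print(o["tool_pos"],o["ee_rot"],o["time"],"expect rim",proj(P,[[.575,.034,.099]]))
D=robot.snapshot("side");print([(np.round(r["extent"],1).tolist(),round(r["conf"],2)) for r in robot.find_in("peg_a","side")][:4])
E
```

```text
[0.5229 0.0357 0.1615] [ 3.1409 -0.0004 -3.1395] 10.6167 expect rim [[254.218  265.9057]]
[([268.2, 186.7, 15.3, 31.8], 0.82), ([216.6, 162.4, 15.7, 30.1], 0.54)]
```

View pics/w3.png

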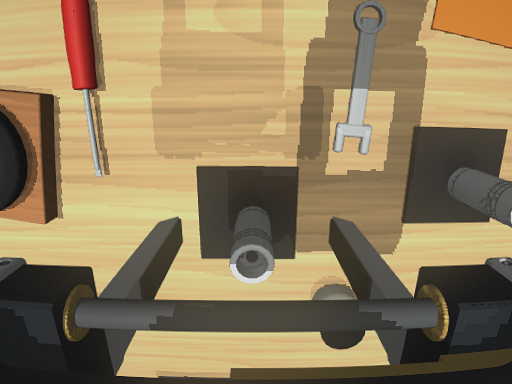

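The wrist view shows the left peg upright on its mat at (480,190). The right peg's rim is at about (252,263.5), against a predicted (254,266), which puts its axis near (0.573, 0.0325). Next I'll centre over it, descend and grip.

>>> {"method": "servo_tool", "body": {
  "plan": [
    [-0.15, -0.01, 0, 0, 0, 0, 94],
    [-0.35, -0.03, 0, 0, 0, 0, 94],
    [-0.5, -0.03, 0, 0, 0, 0, 94],
    [-0.5, -0.03, 0, 0, 0, 0, 94],
    [-0.5, -0.03, 0, 0, 0, 0, 94],
    [-0.5, -0.03, 0, 0, 0, 0, 94]
  ]
}}

```text
time: 11.27
tool_pos: [0.5724, 0.0314, 0.1618]
ee_rot: [3.141, -0.0, -3.141]
wrist_force: [-0.7, 0.1, 0.1]
width: 0.0939
finger_force: 0.0
```

```bash
python3 - <<'E'
from h import *
np.set_printoptions(precision=4,suppress=True)
o=robot.get_obs();P=params("wrist");w=robot.snapshot("wrist")
print(o["tool_pos"],o["ee_rot"],o["time"],"expect rim",proj(P,[[.573,.0325,.099]]))
cv2.imwrite("pics/w4.png",cv2.resize(w[130:280,160:360,::-1],None,fx=3,fy=3,interpolation=cv2.INTER_CUBIC))
E
```

```text
[0.5724 0.0314 0.1618] [ 3.1414 -0.0003 -3.1412] 11.2667 expect rim [[257.807  207.2155]]
```

View pics/w4.png

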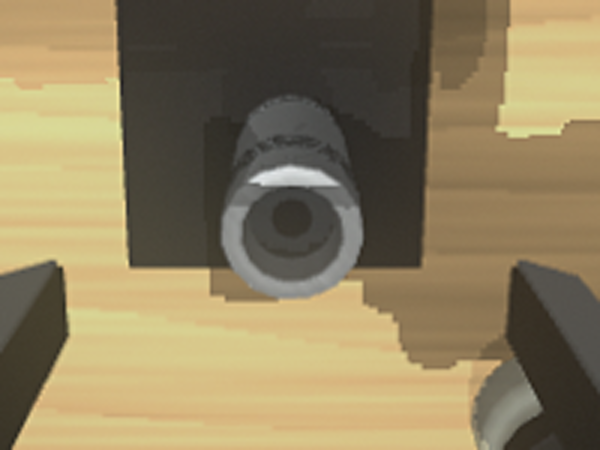

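The enlarged rim is centred at (257.2,207.2), against a predicted (257.8,207.2), so it's aligned. I'll descend and grip.

>>> {"method": "servo_tool", "body": {
  "plan": [
    [0, 0.01, 0.2, 0, 0, 0, 94],
    [0, 0.01, 0.4, 0, 0, 0, 94],
    [0, 0.01, 0.6, 0, 0, 0, 94],
    [0, 0.01, 0.8, 0, 0, 0, 94],
    [0, 0.01, 0.9, 0, 0, 0, 94],
    [0, 0.01, 0.98, 0, 0, 0, 94],
    [0, 0.01, 0.98, 0, 0, 0, 94],
    [0, 0.01, 0.98, 0, 0, 0, 94]
  ]
}}

```text
time: 11.98
tool_pos: [0.573, 0.0322, 0.0641]
ee_rot: [3.142, 0.001, -3.141]
wrist_force: [0.4, 0.5, 0.1]
width: 0.0941
finger_force: 0.0
```

>>> {"method": "servo_tool", "body": {
  "plan": [
    [0, 0, 0, 0, 0, 0, 70],
    [0, 0, 0, 0, 0, 0, 55],
    [0, 0, 0, 0, 0, 0, 45],
    [0, 0, 0, 0, 0, 0, 40],
    [0, 0, 0, 0, 0, 0, 36],
    [0, 0, 0, 0, 0, 0, 30],
    [0, 0, 0, 0, 0, 0, 25],
    [0, 0, 0, 0, 0, 0, 25],
    [0, 0, 0, 0, 0, 0, 25],
    [0, 0, 0, 0, 0, 0, 25]
  ]
}}

```text
time: 12.82
tool_pos: [0.5728, 0.0323, 0.0634]
ee_rot: [3.141, -0.0, -3.141]
wrist_force: [0.3, -0.1, 0.9]
width: 0.0386
finger_force: 30.0
```

>>> {"method": "servo_tool", "body": {
  "plan": [
    [0, 0, -0.05, 0, 0, 0, 25],
    [0, 0, -0.13, 0, 0, 0, 25],
    [0, 0, -0.23, 0, 0, 0, 25],
    [0, 0, -0.35, 0, 0, 0, 25],
    [0, 0, -0.47, 0, 0, 0, 25],
    [0, 0, -0.59, 0, 0, 0, 25],
    [0, 0, -0.7, 0, 0, 0, 25],
    [0, 0, -0.8, 0, 0, 0, 25],
    [0, 0, -0.87, 0, 0, 0, 25],
    [0, 0, -0.9, 0, 0, 0, 25],
    [0, 0, -0.9, 0, 0, 0, 25],
    [0, 0, -0.9, 0, 0, 0, 25]
  ]
}}

```text
time: 13.82
tool_pos: [0.5726, 0.0322, 0.1531]
ee_rot: [3.141, -0.001, -3.142]
wrist_force: [0.1, 0.1, -4.7]
width: 0.0383
finger_force: 30.0
```

```bash
python3 weigh.py
```

```text
F [-0.033  0.001 -3.717] se [0.13  0.074 0.091] tau [  0.    -38.708 -31.464  -0.018   0.073   0.   ] [0.573 0.032 0.153] [ 3.142 -0.    -3.142] 0.03827009073873226 15.1167
```

The right peg weighs about 0.38 kg against 0.21 kg, so it's the steel one. I'll carry it toward the wheel and stay beyond it (x = 0.57), so the wrist camera can see the axle.

>>> {"method": "servo_tool", "body": {
  "plan": [
    [0, -0.1, -0.1, 0, 0, 0, 25],
    [0, -0.25, -0.25, 0, 0, 0, 25],
    [0, -0.45, -0.4, 0, 0, 0, 25],
    [0, -0.65, -0.4, 0, 0, 0, 25],
    [0, -0.85, -0.4, 0, 0, 0, 25],
    [0, -1, -0.4, 0, 0, 0, 25]
  ]
}}

```text
time: 15.62
tool_pos: [0.573, -0.0704, 0.1951]
ee_rot: [-3.14, 0.002, 3.14]
wrist_force: [-0.4, 0.4, -3.3]
width: 0.0383
finger_force: 30.0
```

>>> {"method": "servo_tool", "body": {
  "plan": [
    [0, -0.2, 0, 0, 0, 0, 25],
    [0, -0.4, 0, 0, 0, 0, 25],
    [0, -0.6, 0, 0, 0, 0, 25],
    [0, -0.8, 0, 0, 0, 0, 25],
    [0, -1, 0, 0, 0, 0, 25]
  ]
}}

```text
time: 16.03
tool_pos: [0.5727, -0.1697, 0.1945]
ee_rot: [-3.141, 0.001, 3.141]
wrist_force: [-0.0, 0.1, -3.2]
width: 0.0383
finger_force: 30.0
```

>>> {"method": "servo_tool", "body": {
  "plan": [
    [0, -0.2, 0, 0, 0, 0, 25],
    [0, -0.4, 0, 0, 0, 0, 25],
    [0, -0.6, 0, 0, 0, 0, 25],
    [0, -0.75, 0, 0, 0, 0, 25],
    [0, -0.85, 0, 0, 0, 0, 25],
    [0, -0.88, 0, 0, 0, 0, 25],
    [0, -0.88, 0, 0, 0, 0, 25],
    [0, -0.88, 0, 0, 0, 0, 25],
    [0, -0.88, 0, 0, 0, 0, 25]
  ]
}}

```text
time: 16.78
tool_pos: [0.573, -0.2548, 0.1936]
ee_rot: [3.141, 0.0, -3.14]
wrist_force: [0.0, -0.3, -4.0]
width: 0.0381
finger_force: 30.0
```

```bash
python3 - <<'E'
from h import *
np.set_printoptions(precision=4,suppress=True)
o=robot.get_obs();P=params("wrist");w=robot.snapshot("wrist");save(w,"w5.png");np.savez("P5.npz",*P)
print(o["tool_pos"],o["ee_rot"],o["time"],o["width"],"expect tip",proj(P,[[.4915,-.2555,.085],[.4948,-.2541,.085]]))
cv2.imwrite("pics/w5c.png",cv2.resize(w[0:260,120:400,::-1],(784,560)[:2] if 0 else (646,600),interpolation=cv2.INTER_CUBIC))
E
```

```text
[ 0.573  -0.2548  0.1936] [ 3.141   0.0001 -3.1403] 16.7833 0.03811808980695853 expect tip [[255.4207  98.6902]
 [257.0481 102.6339]]
```

View pics/w5.png

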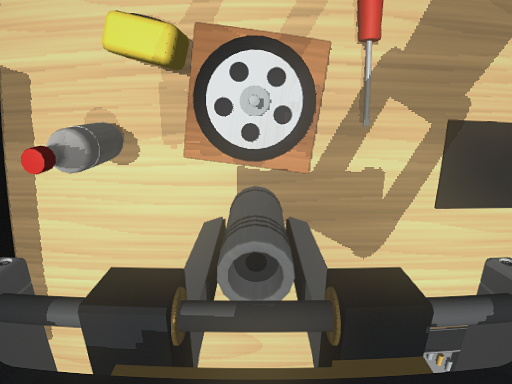

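The wrist view shows the wheel with its axle end at about (257,101), the lube bottle at (75,150) and the tape at (145,40). The peg is held upright in the jaws. I'll enlarge the axle in all three cameras.

```bash
python3 - <<'E'
from h import *
w=cv2.imread("pics/w5.png");a=cv2.imread("pics/scene.png");b=cv2.imread("pics/side.png")
def crop(im,c,s):
    x,y=c; return cv2.resize(im[y-13:y+13,x-13:x+13],None,fx=10,fy=10,interpolation=cv2.INTER_LINEAR)
cv2.imwrite("pics/ax.png",np.hstack([crop(w,(257,101),10),crop(a,(184,155),10),crop(b,(307,240),10)]))
E
```

```text
(no output)
```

View pics/ax.png

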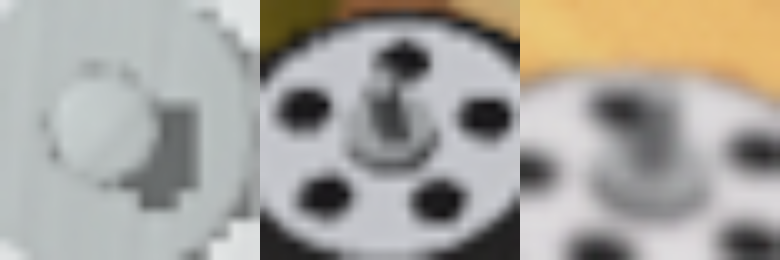

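```bash
python3 - <<'E'
from h import *
np.set_printoptions(precision=4,suppress=True)
z=np.load("P5.npz");P=tuple(z[k] for k in z.files);S=params("scene");D=params("side")
w=(254,100.1);s=(182.8,149);d=(307,235.3)
print(atz(P,w,.085),tri((P,w),(S,s)),tri((P,w),(D,d)),tri((P,w),(S,s),(D,d)))
# peg rim in the jaws, rim z = tcp + (.099-.0634)
print("rim expect at TCP axis",proj(P,[[.573,-.2548,.1936+.0356]]),"wheel tyre", )
g=cv2.cvtColor(cv2.imread("pics/w5.png"),cv2.COLOR_BGR2GRAY);m=np.zeros_like(g);cv2.circle(m,(254,99),58,255,-1)
t=((g>150)&(m>0)).astype(np.uint8);c=max(cv2.findContours(t,0,1)[0],key=cv2.contourArea)
e=cv2.fitEllipse(cv2.convexHull(c));print("white rim ellipse",e,atz(P,e[0],.055))
E
```

```text
[ 0.4927 -0.2567  0.085 ] (array([ 0.4925, -0.2565,  0.0872]), np.float64(0.00026240742275210875)) (array([ 0.4928, -0.2568,  0.0871]), np.float64(0.00015661793605540672)) (array([ 0.4926, -0.2567,  0.0872]), np.float64(0.000454453850627904))
rim expect at TCP axis [[257.4725 275.383 ]] wheel tyre
white rim ellipse ((253.95359802246094, 98.89666748046875), (96.74118041992188, 98.9346923828125), 178.0162353515625) [ 0.4914 -0.2568  0.055 ]
```

>>> {"method": "servo_tool", "body": {
  "plan": [
    [0.1, 0, 0, 0, 0, 0, 25],
    [0.25, -0.014, 0, 0, 0, 0, 25],
    [0.4, -0.014, 0, 0, 0, 0, 25],
    [0.55, -0.014, 0, 0, 0, 0, 25],
    [0.7, -0.014, 0, 0, 0, 0, 25],
    [0.8, -0.014, 0, 0, 0, 0, 25],
    [0.8, -0.014, 0.1, 0, 0, 0, 25],
    [0.8, -0.014, 0.2, 0, 0, 0, 25],
    [0.8, -0.014, 0.26, 0, 0, 0, 25],
    [0.8, -0.014, 0.28, 0, 0, 0, 25],
    [0.8, -0.014, 0.28, 0, 0, 0, 25],
    [0.8, -0.014, 0.28, 0, 0, 0, 25]
  ]
}}

```text
time: 17.83
tool_pos: [0.4932, -0.2571, 0.1649]
ee_rot: [3.141, -0.001, -3.141]
wrist_force: [0.2, 0.1, -3.3]
width: 0.038
finger_force: 30.0
```

>>> {"method": "servo_tool", "body": {
  "plan": [
    [0, 0, 0, 0, 0, 0, 25],
    [0, 0, 0, 0, 0, 0, 25],
    [0, 0, 0, 0, 0, 0, 25],
    [0, 0, 0, 0, 0, 0, 25]
  ]
}}

```text
time: 18.17
tool_pos: [0.493, -0.2574, 0.1658]
ee_rot: [-3.141, 0.001, -3.142]
wrist_force: [0.1, -0.4, -4.3]
width: 0.0385
finger_force: 30.0
```

```bash
python3 - <<'E'
from h import *
np.set_printoptions(precision=4,suppress=True)
o=robot.get_obs();print(o["tool_pos"],o["ee_rot"],o["time"],o["width"])
a=robot.snapshot("scene");b=robot.snapshot("side");save(a,"f_scene.png");save(b,"f_side.png")
t=o["tool_pos"];ax=[.4925,-.2567]
for c in ("scene","side"):
    print(c,"bottom,rim,tip expect",proj(params(c),[[t[0],t[1],t[2]-.0594],[t[0],t[1],t[2]+.0356],[*ax,.085]]).round(1).tolist(),[(np.round(r["extent"],1).tolist(),round(r["conf"],2)) for r in robot.find_in("peg_a",c)][:4])
def crop(im,x,y,r=40): return cv2.resize(im[y-r:y+r,x-r:x+r,::-1],(300,300),interpolation=cv2.INTER_CUBIC)
A=np.hstack([crop(a,184,140),crop(b,305,220)]);B=np.hstack([crop(a,325,245),crop(b,230,170)])
cv2.imwrite("pics/final.png",np.vstack([A,B]))
E
```

```text
[ 0.493  -0.2574  0.1658] [-3.1413  0.0006 -3.1415] 18.1667 0.038456049117104874
scene bottom,rim,tip expect [[181.8, 145.1], [178.4, 124.2], [182.7, 149.4]] [([330.6, 243.4, 16.5, 21.2], 0.88), ([178.9, 136.7, 15.5, 31.3], 0.83)]
side bottom,rim,tip expect [[307.8, 228.5], [311.0, 192.2], [306.7, 236.1]] [([310.1, 211.4, 14.7, 41.1], 0.86), ([216.1, 164.4, 14.9, 29.9], 0.75)]
```

View pics/final.png

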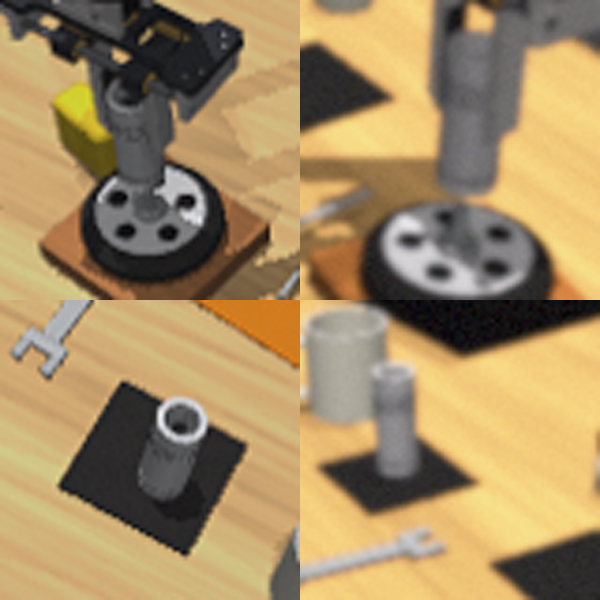

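The final picture shows the heavy peg upright over the axle in both views, and the light peg upright on its mat. In the side view the peg's lower end looks about 1 px right of the predicted column, so I'll check that numerically from the edges.

```bash
python3 - <<'E'
from h import *
np.set_printoptions(precision=4,suppress=True)
t=np.array([.493,-.2570,.1655])
def edges(f,row,c0,c1):
    h=cv2.cvtColor(cv2.imread(f),cv2.COLOR_BGR2HSV)[row,c0:c1,1].astype(float); lo=np.percentile(h,10);hi=np.percentile(h,85);th=(lo+hi)/2
    k=np.where(h<th)[0]; i,j=k[0],k[-1]
    return c0+i-(th-h[i])/(h[i-1]-h[i]), c0+j+(th-h[j])/(h[j+1]-h[j])
def predict(c,base,row):
    P=params(c);zs=np.linspace(0,.095,96);p=proj(P,np.c_[np.full(96,base[0]),np.full(96,base[1]),base[2]+zs]);return np.interp(row,p[::-1,1],p[::-1,0])
S,D=params("scene"),params("side")
bas=[t[0],t[1],t[2]-.0594]
for c,f,rows,c0,c1 in (("side","pics/f_side.png",(216,219,222,225),298,322),("scene","pics/f_scene.png",(137,139,141,143),168,192)):
    for r in rows: e=edges(f,r,c0,c1);print(c,r,np.round(e,1),"mid",round(np.mean(e),2),"pred",round(predict(c,bas,r),2))
for nm,b in (("L",[.528,.2697,.004]),("R",[.573,.0325,.004])):
    for r in ((155,160,165) if nm=="L" else (178,185,192)):
        x=int(predict("side",b,r));e=edges("pics/side.png",r,x-14,x+14);print(nm,"side",r,np.round(e,1),round(np.mean(e),2),"pred",round(predict("side",b,r),2))
print("side px per mm x,y",proj(D,[bas,[bas[0]+.001,bas[1],bas[2]],[bas[0],bas[1]+.001,bas[2]]]))
E
```

```text
side 216 [302.5 317.9] mid 310.2 pred 308.74
side 219 [302.3 317.1] mid 309.69 pred 308.48
side 222 [301.7 316.8] mid 309.24 pred 308.22
side 225 [301.3 316.7] mid 308.99 pred 307.95
scene 137 [173.6 190.3] mid 181.95 pred 180.57
scene 139 [174.2 188.1] mid 181.17 pred 180.89
scene 141 [174.5 187.4] mid 180.98 pred 181.21
scene 143 [174.6 188.8] mid 181.68 pred 181.53
L side 155 [198.6 219.5] 209.07 pred 213.84
L side 160 [199.6 219.7] 209.65 pred 214.09
L side 165 [210.1 220.1] 215.11 pred 214.34Traceback (most recent call last):
  File "<stdin>", line 16, in <module>
  File "<stdin>", line 7, in edges
IndexError: index 28 is out of bounds for axis 0 with size 28
```

The offset is a side-camera calibration bias: the untouched left peg (+0.8 px) and the axle collar (+0.6 px) show about the same shift. The remaining misalignment is about 1 mm and the clearance about 2 cm, so I'm handing in.

```bash
python3 -c "
from bench import robot
print(robot.get_obs()['time'],robot.close_job())"
```

```text
the job is handed in; nothing more can be done
18.3667 None
```

I handed the job in at 18.4 s with the heavier right-hand peg (about 0.38 kg, steel) held upright about 2 cm over the axle, in line to about 1 mm by my camera measurements; the lighter left-hand peg (about 0.21 kg, alloy) stands upright on its own mat.

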